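# Secure specimen cups in the trolley's transport clamp

### The arm

A 6-joint arm with a two-finger parallel gripper is mounted at the origin on a cart in front of the work surface, level with it; the furniture and walls round the work are solid. World frame = base frame: x ahead of the robot, y to its left, z up, the work surface at z = 0. Lengths are in m, angles in degrees, forces in N, time in s.
With the tool pointing down it reaches from about 0.325 to 0.85 m from the base axis. Payload 15.5 kg.
Tool frame: the origin (TCP) lies midway between the tips of the shut fingers; the grasp point (between the pads) lies 19 mm behind it; y points along the fingers, x is the direction in which the jaws open and shut, and the axes are right-handed (so a half turn about y gives the same grasp; the last joint's range is limited). The gripper opens to 91 mm and grips with 3 to 60 N. Pads are 32 mm wide; open, the fingers measure 118 mm over their backs; the gripper's body (76 mm by 178 mm) begins 60 mm behind the grasp point.
Start: joints at [-76.003, 28.281, 77.091, -0, 74.628, -5.472], TCP at [0.208, -0.589, 0.214] pointing down, gripper open.
Joint ranges: [-166.48, 166.48], [-47.26, 123.95], [12.59, 153.08], [-70.14, 250.14], [6.76, 159.57], [-176.63, 176.63]. Speed limits (degrees/s): [108.29, 108.29, 147.25, 172.46, 172.46, 172.46].

### API

Orientations are given as a 3x3 rotation matrix whose columns are the frame's x, y, z axes.
In Python, from bench import ctrl gives the robot as it stands. The module is installed in compiled form; this text tells all that it offers. Calls block until the motion is done:
- ctrl.goto(position, orientation): joint-space move of the TCP to a pose.
- ctrl.move_l(position, vel=0.15, ori=None, contact_N=None): straight line of the TCP; ori=None keeps the orientation; vel is the mean speed in m/s. With contact_N (N) it stops when the force on the tool has changed by that much, and returns True; else False.
- ctrl.movej(angles): joint-space move.
- ctrl.command_gripper(opening): opening from 0.0 (shut) to 1.0 (fully open); the grip force is fixed at half the most; returns when the fingers have stopped.
- ctrl.sleep(seconds).
- ctrl.ik(position, orientation): joint angles nearest the present ones, or None.
- ctrl.read_camera(name): name is "scene" or "side" or "wrist"; returns the picture (400x640x3 uint8, blue, green, red); there is no depth.
- ctrl.camera_params(name): a dict with "fx", "fy", "cx", "cy" (pixels), "D" ([k1, k2, p1, p2, k3] as OpenCV has them; the pictures are not rectified), "pose" (4x4, takes a point from camera to world coordinates); the wrist camera has in their place "T_tool_cam" (4x4, takes a point from camera to tool coordinates, whose origin is the TCP and whose axes are the tool frame's). Camera axes: x right, y up, looking along -z (the intrinsics and any distortion apply to the point x, -y, -z); pixel columns grow to the right and rows downward; lengths in m; the calibration is good to about 2 mm. A picture is of the moment at which its call begins: read the wrist's pose just before it. camera_params takes no time and is no camera call.
A pose or a line that the arm cannot do raises ctrl.MotionError and nothing moves.
- ctrl.sign_off(): hands the job in, once; it reports no verdict.
Readings, each from a call of its own:
- ctrl.current_t(): time.
- ctrl.current_q(): joint angles.
- ctrl.current_dq(): joint speeds.
- ctrl.current_effort(): joint torques, N m.
- ctrl.current_tool_pos(): TCP position.
- ctrl.current_eef_rot(): TCP orientation.
- ctrl.current_contact_force(): force on the tool from outside, world axes, zero at the start.
- ctrl.current_wrist_torque(): the same for the moment, N m.
- ctrl.current_grip_width(): opening from 0.0 (shut) to 1.0 (fully open).
Only numpy, scipy, OpenCV 4.12 (cv2) and the standard library are available. Lean on these libraries where they do the work, as an engineer would, in place of code of your own. Each camera call takes 0.05 s, during which the arm holds its last target.

### The job

Make the specimen cups safe for wheeling the trolley away: first clear whatever was left in the bay of the transport clamp (a timer, a squeeze bottle or both) and stand it upright on the green mat, then stand every specimen cup upright in the bay. Then crank the clamp's handwheel clockwise until you feel it reach its stop, and back it off a quarter turn so that it does not jam. Leave the tub, tape, marker and forceps where they are.

Things in the scene. Friction and masses are not known exactly. Their poses are not given: they have to be found in the camera images.
- clamp: Transport clamp, bolted to the trolley top (its place and turn differ each time): white base plate 102 (x) x 320 (y) x 8 mm. Origin under the middle of the plate; its y axis runs along the bay, away from the handwheel; its x axis points away from the robot to the fixed aluminium back rail. Rail and blue jaw both stand along y, tops 34 mm above the trolley top. A low lip, top at 18 mm, closes each end of the bay.
- clamp_bay (a point): Point on the floor of the bay (8 mm above the trolley top), midway along its 187 mm length; axes as the clamp's. The inner face of the back rail is at x = +42 mm; the end lips are at y = -94 and +92 mm. The cups fit in a row along y. Three cups 60 mm apart, with the middle one here, have room.
- jaw_face (a point): Top of the inner face of the moving blue jaw, which stands along y opposite the rail. Its free gap to the rail is 73 to 83 mm at the start and 45 mm at the stop; the jaw moves 9 mm per turn, pushing the cups (42 mm wide at that height) up to the rail without squeezing them.
- wheel (a joint): Angle of the black handwheel, rad, growing clockwise seen from above (jaw closes). Starts between 0 and 6.5; the hard stop is at 26.0, so 3.1 to 4.1 turns remain. Friction about 0.06 N m (1.5 N at the knob); stays where it is left.
- wheel_center (a point): Point on the handwheel's upright axis, on top of its hub 48 mm above the trolley top. Wheel 102 mm across, its rim's top also 48 mm up.
- knob_grip (a point): Middle of the upright red crank knob on the wheel, 74 mm above the trolley top, 42 mm from the wheel's axis. The knob is 18 mm across, from 50 to 92 mm up, and spins freely on its pin, so it can be pinched from above and led round the wheel without turning the gripper.
- mat: Flat green mat fixed on the trolley top, 130 (x) x 115 (y) x 2 mm; origin under its middle. Room for two things 72 mm apart along its x axis.
- timer: Round orange and white twist timer, 62 mm across, 44 mm high, left in the bay (may be absent). Origin at the middle of its underside. It is solid to the touch as a plain 61 mm cylinder over its whole height; grip it round the orange ring from above, fingers along the bay (the tips clear the end lip if they stay 12 mm or more above the bay floor).
- bottle: Green squeeze bottle with a white nozzle, 41 (its x) x 61 (its y) x 99 mm high, left in the bay (may be absent). Origin at the middle of its underside. Its y lies roughly along the bay at the start. To be gripped across its x, below 65 mm; lift it out before the timer if both are there, as the fingers have little room between them.
- cup_red: Specimen cup with a red screw lid, 59 mm high; body 42 mm across, lid 46 mm across from 46 to 59 mm up. Origin at the middle of its underside. Stands on the trolley top in front of the clamp (may be absent).
- cup_yellow: The same with a yellow lid (may be absent).
- cup_blue: The same with a blue lid (may be absent).
- cotton_tub: Tub of cotton buds, 77 mm across, 80 mm high, behind the mat; to be left alone.
- black_tape: Roll of black tape, 59 mm across, 19 mm high, between the tub and the clamp; to be left alone.
- marker: Black and white marker pen, 135 mm long, lying along the trolley's front edge; to be left alone.
- forceps: Steel forceps, 130 mm long, lying along the trolley's front edge on the right; to be left alone.

How it is judged (in metres and radians):
On the way, in this order (a step that is already met when the one before it is completed fails the run):
1. what was left in the bay of the clamp is out of it ((x of timer in the frame of clamp_bay below -0.08 m or x of timer in the frame of clamp_bay above 0.08 m or y of timer in the frame of clamp_bay above 0.12 m or y of timer in the frame of clamp_bay below -0.2 m) and (x of bottle in the frame of clamp_bay below -0.08 m or x of bottle in the frame of clamp_bay above 0.08 m or y of bottle in the frame of clamp_bay above 0.12 m or y of bottle in the frame of clamp_bay below -0.2 m)), for 0.2 s.
2. all cups stand upright in the bay, the jaw still open (x of cup_red in the frame of clamp_bay between -0.03 and 0.03 m and y of cup_red in the frame of clamp_bay between -0.08 and 0.08 m and z of each of cup_red, cup_yellow, cup_blue in the frame of clamp_bay below 0.01 m and angle between each of cup_red, cup_yellow, cup_blue's own z axis and vertical below 0.17 rad and x of cup_yellow in the frame of clamp_bay between -0.03 and 0.03 m and y of cup_yellow in the frame of clamp_bay between -0.08 and 0.08 m and x of cup_blue in the frame of clamp_bay between -0.03 and 0.03 m and y of cup_blue in the frame of clamp_bay between -0.08 and 0.08 m and value of joint wheel below 10 rad), for 0.2 s.
3. the handwheel has been cranked to its stop (value of joint wheel above 25.85 rad and x of cup_red in the frame of clamp_bay between -0.02 and 0.03 m and y of cup_red in the frame of clamp_bay between -0.08 and 0.08 m and z of each of cup_red, cup_yellow, cup_blue in the frame of clamp_bay below 0.01 m and angle between each of cup_red, cup_yellow, cup_blue's own z axis and vertical below 0.17 rad and x of cup_yellow in the frame of clamp_bay between -0.02 and 0.03 m and y of cup_yellow in the frame of clamp_bay between -0.08 and 0.08 m and x of cup_blue in the frame of clamp_bay between -0.02 and 0.03 m and y of cup_blue in the frame of clamp_bay between -0.08 and 0.08 m), for 0.1 s.
4. the handwheel is backed off a quarter turn (value of joint wheel between 24.03 and 24.83 rad), for 0.2 s.
At the end, for the whole second after the job is handed in: Every cup that is there stands upright (within 10 degrees) on the floor of the bay between rail and jaw; timer and bottle, where present, stand upright with their middles on the green mat; all at rest; the handwheel stands a quarter turn (1.17 to 1.97 rad) back from its stop (all of step 4 and x of timer in the frame of mat between -0.065 and 0.065 m and y of timer in the frame of mat between -0.0575 and 0.0575 m and z of each of timer, bottle in the frame of mat below 0.012 m and angle between each of timer, bottle's own z axis and vertical below 0.2 rad and x of bottle in the frame of mat between -0.065 and 0.065 m and y of bottle in the frame of mat between -0.0575 and 0.0575 m and x of cup_red in the frame of clamp_bay between -0.02 and 0.03 m and y of cup_red in the frame of clamp_bay between -0.08 and 0.08 m and z of each of cup_red, cup_yellow, cup_blue in the frame of clamp_bay below 0.01 m and angle between each of cup_red, cup_yellow, cup_blue's own z axis and vertical below 0.17 rad and x of cup_yellow in the frame of clamp_bay between -0.02 and 0.03 m and y of cup_yellow in the frame of clamp_bay between -0.08 and 0.08 m and x of cup_blue in the frame of clamp_bay between -0.02 and 0.03 m and y of cup_blue in the frame of clamp_bay between -0.08 and 0.08 m and linear speed of each of cup_red, cup_yellow, cup_blue, timer, bottle below 0.02 m/s); the robot touches nothing.
It fails at once if the tub of cotton buds is shifted by more than 5 cm (distance of cotton_tub from where it was at the start of the episode above 0.05 m).
It fails at once if the roll of black tape is shifted by more than 5 cm (distance of black_tape from where it was at the start of the episode above 0.05 m).
It fails at once if the marker pen is shifted by more than 5 cm (distance of marker from where it was at the start of the episode above 0.05 m).
It fails at once if the forceps is shifted by more than 5 cm (distance of forceps from where it was at the start of the episode above 0.05 m).
Of timer, bottle only 1 to 2 are there at a start; the rules pass over those that are not, and their reading is None.
Of cup_red, cup_yellow, cup_blue only 2 to 3 are there at a start; the rules pass over those that are not, and their reading is None.
At some moment in a run one of timer may be knocked a few centimetres aside while the robot is not near it.
It also fails if it takes over 208 s, if anything falls off the work surface, if the arm or the gripper's body presses on something with over 40 N, if the wrist force passes 120 N, or if a joint passes its speed limit or range.

## Working session

There is one attempt and no reset: what is moved stays moved. The work goes in short steps, each a Python script; the robot and the scene stay as the last script left them, time stands still between calls to the robot, and variables do not carry over. Pictures are saved under pics/ and viewed, and the job is handed in when it is done.

```bash
mkdir -p pics; ls; python3 - <<'E'
from bench import ctrl
import cv2
for n in ("scene","side","wrist"):
    im=ctrl.read_camera(n); cv2.imwrite(f"pics/a_{n}.png",im)
    p=ctrl.camera_params(n); print(n,p)
print(ctrl.current_t(),ctrl.current_tool_pos(),ctrl.current_eef_rot())
E
```

```text
pics
scene {'fx': 434.3359550672743, 'fy': 434.3359550672743, 'cx': 323.1455935648306, 'cy': 202.85339658750084, 'D': array([-0.10657896,  0.        ,  0.        ,  0.        ,  0.        ]), 'pose': array([[ 0.49603492,  0.50126272, -0.70900285, -0.23434848],
       [-0.86825217,  0.27754144, -0.41122856, -0.3878258 ],
       [-0.00935588,  0.81957699,  0.57289269,  0.66111661],
       [ 0.        ,  0.        ,  0.        ,  1.        ]])}
side {'fx': 494.2758198249966, 'fy': 494.2758198249966, 'cx': 320.9893165529705, 'cy': 190.44065643098506, 'D': array([-0.0054454,  0.       ,  0.       ,  0.       ,  0.       ]), 'pose': array([[ 0.95493927,  0.11422612, -0.27394048,  0.25872033],
       [-0.29617938,  0.42646293, -0.85463861, -0.7544715 ],
       [ 0.01920341,  0.89726349,  0.44107762,  0.48811319],
       [ 0.        ,  0.        ,  0.        ,  1.        ]])}
wrist {'fx': 343.62660173282507, 'fy': 343.62660173282507, 'cx': 323.4949044953423, 'cy': 201.83885228427937, 'D': array([-0.03147448,  0.        ,  0.        ,  0.        ,  0.        ]), 'T_tool_cam': array([[ 9.99999478e-01,  9.84663103e-04, -2.73427754e-04,
         1.01127406e-03],
       [-5.01969794e-04,  2.40233550e-01, -9.70714989e-01,
        -1.70383145e-01],
       [-8.90140713e-04,  9.70714619e-01,  2.40233919e-01,
         6.63826564e-02],
       [ 0.00000000e+00,  0.00000000e+00,  0.00000000e+00,
         1.00000000e+00]])}
0.15 [ 0.20826127 -0.58899926  0.21347818] [[ 3.33278836e-01 -1.97746397e-04  9.42828287e-01]
 [-9.42827889e-01  8.72418861e-04  3.33278878e-01]
 [-8.88445877e-04 -9.99999600e-01  1.04317924e-04]]
```

View pics/a_scene.png

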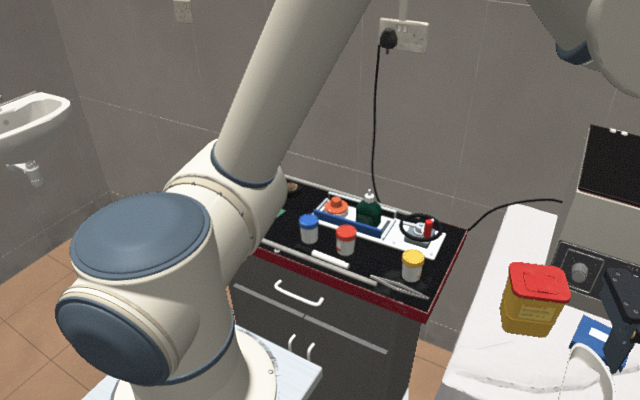

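View pics/a_side.png

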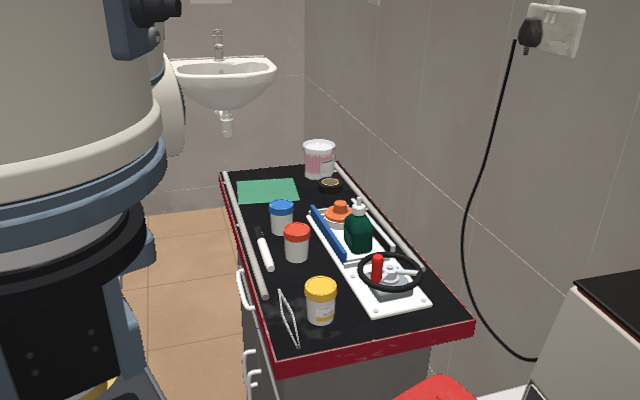

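View pics/a_wrist.png

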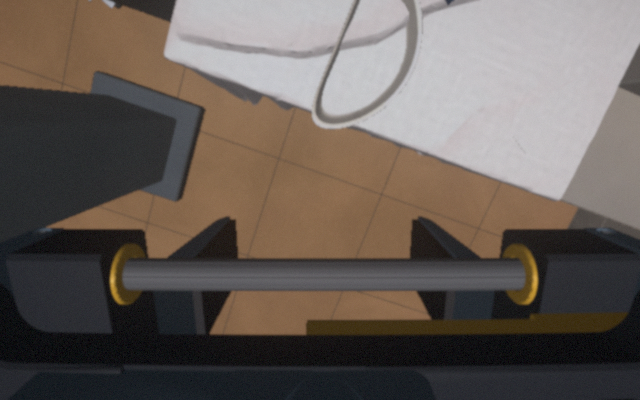

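```bash
cat > h.py <<'E'
from bench import ctrl
import cv2, numpy as np
def cam(n):
    p=ctrl.camera_params(n)
    if n=="wrist":
        T=np.eye(4);T[:3,:3]=ctrl.current_eef_rot();T[:3,3]=ctrl.current_tool_pos()
        p["pose"]=T@p["T_tool_cam"]
    p["K"]=np.array([[p["fx"],0,p["cx"]],[0,p["fy"],p["cy"]],[0,0,1]])
    return p
def snap(n,name=None):
    p=cam(n); im=ctrl.read_camera(n)
    if name: cv2.imwrite(f"pics/{name}.png",im)
    return im,p
def rays(p,uv):
    u=cv2.undistortPoints(np.asarray(uv,float).reshape(-1,1,2),p["K"],p["D"])[:,0]
    d=np.c_[u[:,0],-u[:,1],-np.ones(len(u))]@p["pose"][:3,:3].T
    return p["pose"][:3,3],d
def onplane(p,uv,z):
    o,d=rays(p,uv); return o+d*((z-o[2])/d[:,2])[:,None]
def proj(p,X):
    X=np.atleast_2d(X); c=(X-p["pose"][:3,3])@p["pose"][:3,:3]
    c=c*[1,-1,-1]
    return cv2.projectPoints(c,np.zeros(3),np.zeros(3),p["K"],p["D"])[0][:,0]
def mask(im,h0,h1,s=100,v=60):
    hsv=cv2.cvtColor(im,cv2.COLOR_BGR2HSV)
    if h0<=h1: m=cv2.inRange(hsv,(h0,s,v),(h1,255,255))
    else: m=cv2.inRange(hsv,(h0,s,v),(180,255,255))|cv2.inRange(hsv,(0,s,v),(h1,255,255))
    return m
def blobs(m,amin=30):
    n,l,st,c=cv2.connectedComponentsWithStats(m)
    return sorted([(int(st[i,4]),c[i].round(1).tolist(),st[i,:4].tolist()) for i in range(1,n) if st[i,4]>=amin],reverse=True)
def down(a):
    """tool rotation, fingers down, jaw axis x at angle a (deg) in world xy"""
    a=np.radians(a); x=np.array([np.cos(a),np.sin(a),0]);y=np.array([0,0,-1.])
    return np.c_[x,y,np.cross(x,y)]
E
python3 - <<'E'
from h import *
im=cv2.imread("pics/a_side.png"); p=cam("side")
for nm,h0,h1,s,v,z in [("yellow",20,32,150,100,.052),("blue",100,120,150,80,.052),("red",175,5,150,80,.06),("orange",5,14,150,80,.03),("green",70,95,80,40,.002)]:
    for b in blobs(mask(im,h0,h1,s,v),60): print(nm,b,onplane(p,[b[1]],z)[0].round(3))
# trolley corners etc
print(onplane(p,[[376,313],[430,300],[310,210],[400,280],[375,265]],0.008).round(3))
for q in ([.35,-.3,.35],[.45,-.2,.4],[.45,-.2,.45],[.4,-.3,.45]):
    for a in (0,90,-90,180,-70): print(q,a,ctrl.ik(q,down(a)))
E
```

```text
yellow (666, [320.5, 288.7], [304, 275, 33, 27]) [ 0.435 -0.212  0.052]
blue (503, [328.0, 233.5], [310, 205, 36, 57]) [ 0.492 -0.071  0.052]
blue (302, [281.2, 206.8], [269, 199, 25, 16]) [0.437 0.044 0.052]
red (3687, [355.9, 341.8], [220, 182, 256, 198]) [ 0.442 -0.333  0.06 ]
red (1267, [436.5, 390.0], [393, 374, 84, 26]) [ 0.5   -0.426  0.06 ]
red (425, [296.5, 231.8], [283, 222, 28, 20]) [ 0.438 -0.064  0.06 ]
red (293, [376.5, 267.6], [371, 254, 12, 29]) [ 0.527 -0.196  0.06 ]
orange (351, [337.9, 211.2], [325, 200, 26, 23]) [0.548 0.038 0.03 ]
green (1347, [266.1, 190.4], [236, 178, 64, 27]) [0.443 0.219 0.002]
green (923, [358.1, 233.3], [344, 214, 29, 40]) [ 0.574 -0.007  0.002]
[[ 0.514 -0.235  0.008]
 [ 0.606 -0.23   0.008]
 [ 0.509  0.095  0.008]
 [ 0.583 -0.171  0.008]
 [ 0.561 -0.121  0.008]]
[0.35, -0.3, 0.35] 0 [-4.80298927e+01  7.90841679e+00  8.61885435e+01 -2.54444375e-14
  8.59030397e+01 -4.80298927e+01]
[0.35, -0.3, 0.35] 90 [-4.80298927e+01  7.90841679e+00  8.61885435e+01 -2.54444375e-14
  8.59030397e+01 -1.38029893e+02]
[0.35, -0.3, 0.35] -90 [-4.80298927e+01 
[... 1436 characters left out ...]
[-3.09139969e+01  8.59271436e+00  7.06441088e+01 -2.54444375e-14
  1.00763177e+02  3.90860031e+01]
[0.4, -0.3, 0.45] 0 [-4.37158322e+01  9.32008997e+00  6.97476619e+01 -2.54444375e-14
  1.00932248e+02 -4.37158322e+01]
[0.4, -0.3, 0.45] 90 [-4.37158322e+01  9.32008997e+00  6.97476619e+01 -2.54444375e-14
  1.00932248e+02 -1.33715832e+02]
[0.4, -0.3, 0.45] -90 [-4.37158322e+01  9.32008997e+00  6.97476619e+01 -2.54444375e-14
  1.00932248e+02  4.62841678e+01]
[0.4, -0.3, 0.45] 180 [-4.37158322e+01  9.32008997e+00  6.97476619e+01 -2.54444375e-14
  1.00932248e+02  1.36284168e+02]
[0.4, -0.3, 0.45] -70 [-4.37158322e+01  9.32008997e+00  6.97476619e+01 -2.54444375e-14
  1.00932248e+02  2.62841678e+01]
```

```bash
python3 - <<'E'
from h import *
ctrl.goto([0.44,-0.03,0.36],down(-90))
im,p=snap("wrist","b_wrist"); np.save("b_pose.npy",p["pose"])
im,p=snap("side","b_side")
print(ctrl.current_t())
E
```

```text
2.475
```

View pics/b_wrist.png

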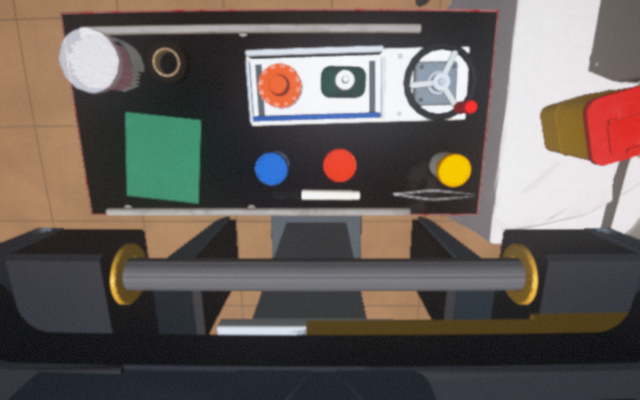

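View pics/b_side.png

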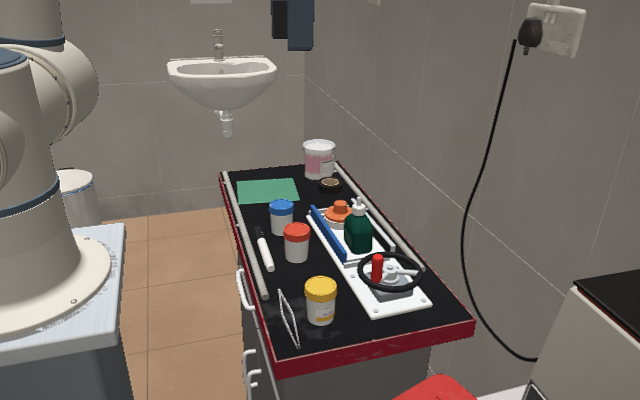

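```bash
python3 - <<'E'
from h import *
im=cv2.imread("pics/b_wrist.png")
cv2.imwrite("pics/b_crop.png",cv2.resize(im[35:135,235:485],None,fx=3.2,fy=3.2,interpolation=cv2.INTER_CUBIC))
p=cam("wrist"); p["pose"]=np.load("b_pose.npy")
for nm,h0,h1,s,v,z in [("yellow",20,32,150,100,.059),("blue",100,120,150,80,.059),("red",175,5,150,80,.059),("orange",5,14,150,80,.04),("green",70,95,80,40,.002)]:
    for b in blobs(mask(im,h0,h1,s,v),40): print(nm,b,onplane(p,[b[1]],z)[0].round(4))
hsv=cv2.cvtColor(im,cv2.COLOR_BGR2HSV)
m=cv2.inRange(hsv,(0,0,140),(180,50,255)); m[135:]=0;m[:,:235]=0;m[:,485:]=0
for b in blobs(m,40): print("white",b)
E
```

```text
yellow (1586, [565.1, 129.6], [542, 104, 44, 53]) [ 0.4914 -0.362   0.059 ]
yellow (916, [453.7, 170.1], [437, 153, 35, 35]) [ 0.4354 -0.2126  0.059 ]
yellow (517, [528.1, 285.2], [508, 252, 30, 53]) [ 0.2588 -0.3437  0.059 ]
yellow (358, [115.8, 279.3], [109, 249, 20, 56]) [0.2697 0.2834 0.059 ]
blue (883, [270.8, 168.5], [255, 152, 33, 34]) [0.4378 0.0408 0.059 ]
blue (232, [311.2, 116.5], [255, 114, 124, 6]) [ 0.5075 -0.0156  0.059 ]
red (3606, [613.2, 126.1], [584, 86, 56, 79]) [ 0.4968 -0.4297  0.059 ]
red (908, [339.3, 165.3], [323, 149, 34, 34]) [ 0.4421 -0.0537  0.059 ]
red (216, [467.1, 106.8], [455, 100, 23, 14]) [ 0.5204 -0.2234  0.059 ]
orange (1158, [279.2, 85.2], [259, 65, 41, 42]) [0.5492 0.0282 0.04  ]
orange (72, [584.7, 130.1], [582, 106, 7, 51]) [ 0.4903 -0.4044  0.04  ]
green (6560, [162.6, 156.7], [124, 111, 79, 94]) [0.4484 0.2166 0.002 ]
white (8324, [337.1, 83.8], [245, 45, 183, 81])
white (2885, [440.1, 80.7], [409, 49, 60, 65])
white (1330, [326.8, 28.0], [235, 24, 186, 12])
white (327, [344.4, 79.4], [335, 69, 20, 21])
white (84, [458.2, 116.6], [448, 113, 18, 7])
```

View pics/b_crop.png

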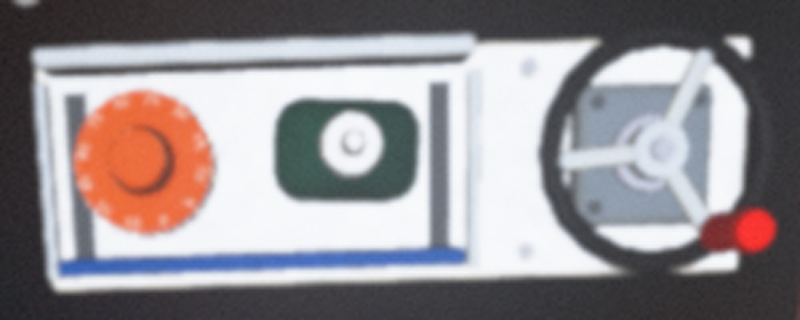

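```bash
python3 - <<'E'
from h import *
p=cam("wrist"); p["pose"]=np.load("b_pose.npy")
def c(L): return np.array(L,float)/3.2+[235,35]-0.34
def pr(n,L,z): print(n,(onplane(p,c(L),z)[:,:2]*1000).round(1).tolist())
pr("plate BL BR TR",[[55,288],[740,270],[750,38]],.008)
pr("rail top ends out L R",[[33,50],[474,36]],.034)
pr("rail top inner L R",[[42,72],[474,50]],.034)
pr("jaw inner L R",[[60,262],[465,248]],.034)
pr("bars L R",[[65,180],[95,180],[430,160],[448,160]],.008)
pr("bars L R z18",[[65,180],[95,180],[430,160],[448,160]],.018)
pr("lip outer L,R z18",[[40,85],[55,280],[480,70],[468,255]],.018)
pr("hub",[[662,149]],.048)
pr("wheel rim L R T B",[[541,150],[768,150],[655,30],[655,272]],.048)
pr("knob top",[[755,231]],.092)
pr("bottle base", [[347,150]],.05)
pr("bottle tip", [[354,141]],.099)
pr("timer", [[145,162]],.044)
im=cv2.imread("pics/b_wrist.png")
m=mask(im,70,95,80,40)
cs,_=cv2.findContours(m,0,2); ct=max(cs,key=cv2.contourArea)
q=cv2.approxPolyDP(ct,6,True)[:,0]; print("mat",(onplane(p,q,.002)[:,:2]*1000).round(1).tolist())
hub=onplane(p,c([[662,149]]),.048)[0];k=onplane(p,c([[755,231]]),.092)[0]
print(np.linalg.norm((k-hub)[:2]),np.degrees(np.arctan2(*(k-hub)[1::-1])))
E
```

```text
plate BL BR TR [[496.1, 74.5], [504.3, -244.0], [605.2, -239.5]]
rail top ends out L R [[595.1, 73.9], [600.3, -112.0]]
rail top inner L R [[586.3, 70.5], [594.7, -112.2]]
jaw inner L R [[507.8, 66.5], [513.4, -111.2]]
bars L R [[544.2, 67.6], [544.1, 54.0], [552.5, -98.1], [552.5, -106.3]]
bars L R z18 [[543.4, 65.7], [543.4, 52.3], [551.6, -96.9], [551.7, -104.9]]
lip outer L,R z18 [[583.5, 74.9], [499.8, 72.3], [589.4, -117.7], [510.6, -115.2]]
hub [[553.8, -190.3]]
wheel rim L R T B [[553.1, -139.4], [553.7, -235.1], [600.4, -184.0], [503.5, -191.0]]
knob top [[519.5, -214.4]]
bottle base [[552.8, -58.2]]
bottle tip [[551.3, -58.1]]
timer [[548.7, 26.6]]
mat [[517.4, 266.5], [389.5, 282.3], [372.9, 169.6], [504.7, 152.0]]
0.04195013807607617 -144.91640409396464
```

```bash
python3 - <<'E'
from h import *
p=cam("wrist"); p["pose"]=np.load("b_pose.npy")
im=cv2.imread("pics/b_wrist.png")
hsv=cv2.cvtColor(im,cv2.COLOR_BGR2HSV)
m=cv2.inRange(hsv,(60,50,15),(100,255,140)); m[:60]=0;m[105:]=0;m[:,:310]=0;m[:,380:]=0
m=cv2.morphologyEx(m,cv2.MORPH_CLOSE,np.ones((5,5)))
print(blobs(m))
cs,_=cv2.findContours(m,0,2); ct=max(cs,key=cv2.contourArea); h=cv2.convexHull(ct)
w=(onplane(p,h[:,0],.065)[:,:2]*1000).astype(np.float32)
print(cv2.minAreaRect(w))
for n,uv,z in (("tub",[[90,60]],.08),("tape",[[168,65]],.019),("frontrail",[[110,211],[410,211]],.02),("marker",[[303,195],[360,195]],.006),("forceps",[[395,194],[475,194]],.005)): print(n,onplane(p,uv,z).round(3).tolist())
m=mask(im,70,95,80,40); cs,_=cv2.findContours(m,0,2); ct=max(cs,key=cv2.contourArea)
print("mat",cv2.minAreaRect((onplane(p,ct[:,0],.002)[:,:2]*1000).astype(np.float32)))
E
```

```text
[(661, [341.3, 81.8], [322, 67, 42, 29])]
((551.8680419921875, -56.608646392822266), (52.87902069091797, 34.43268966674805), 89.86343383789062)
tub [[0.578, 0.259, 0.08]]
tape [[0.579, 0.187, 0.019]]
frontrail [[0.366, 0.301, 0.02], [0.366, -0.165, 0.02]]
marker [[0.388, 0.0, 0.006], [0.388, -0.089, 0.006]]
forceps [[0.389, -0.144, 0.005], [0.389, -0.271, 0.005]]
mat ((445.9488220214844, 216.744384765625), (120.37025451660156, 134.66055297851562), 83.2332763671875)
```

```bash
cat >> h.py <<'E'
TH=1.7
B=np.array([0.549,-0.0212])
def pick(x,y,z,a,op=1.0,zs=0.2,zl=None):
    ctrl.command_gripper(op)
    ctrl.goto([x,y,zs],down(a))
    f0=ctrl.current_contact_force()
    r=ctrl.move_l([x,y,z],vel=0.12,contact_N=12)
    print("contact",r,ctrl.current_tool_pos().round(4))
    ctrl.command_gripper(0.0)
    print("width",ctrl.current_grip_width()*91)
    ctrl.move_l([x,y,zl or zs],vel=0.15)
    print("lifted, width",ctrl.current_grip_width()*91,"t",ctrl.current_t())
def place(x,y,z,a,op=1.0,zs=0.2):
    ctrl.goto([x,y,zs],down(a))
    ctrl.move_l([x,y,z+.02],vel=0.15)
    r=ctrl.move_l([x,y,z],vel=0.05,contact_N=8)
    print("place contact",r,ctrl.current_tool_pos().round(4))
    ctrl.command_gripper(op)
    ctrl.move_l([x,y,zs],vel=0.15)
    print("placed t",ctrl.current_t(),"w",ctrl.current_grip_width()*91)
E
python3 - <<'E'
from h import *
pick(0.552,-0.0575,0.045,0,op=0.8,zs=0.17)
place(0.411,0.2215,0.0395,-7.2,op=0.75,zs=0.17)
ctrl.goto([0.44,-0.03,0.36],down(-90))
im,p=snap("wrist","c_wrist"); np.save("c_pose.npy",p["pose"])
E
```

```text
contact False [ 0.5524 -0.0576  0.0456]
width 40.01040358805209
lifted, width 39.84918435114328 t 7.2
place contact True [0.4109 0.2215 0.0388]
placed t 11.3667 w 68.38283870641123
```

View pics/c_wrist.png

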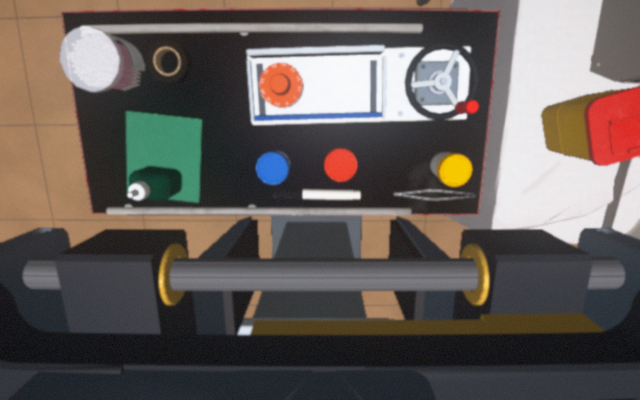

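```bash
python3 - <<'E'
from h import *
im=cv2.imread("pics/c_wrist.png");p=cam("wrist");p["pose"]=np.load("c_pose.npy")
b=blobs(mask(im,5,14,150,80),300)[0]; t=onplane(p,[b[1]],.042)[0]; print(b,t)
pick(t[0],t[1],0.030,-90+TH,op=1.0,zs=0.17)
place(0.483,0.212,0.0245,-97.2,op=0.95,zs=0.17)
ctrl.goto([0.44,-0.03,0.36],down(-90))
im,p=snap("wrist","d_wrist"); np.save("d_pose.npy",p["pose"])
E
```

```text
(1139, [280.2, 84.5], [260, 64, 41, 42]) [0.54893303 0.0280453  0.042     ]
contact False [0.5494 0.028  0.0306]
width 60.044194403238706
lifted, width 59.87126656986403 t 17.05
place contact True [0.4828 0.212  0.0239]
placed t 20.9917 w 86.54757913783163
```

View pics/d_wrist.png

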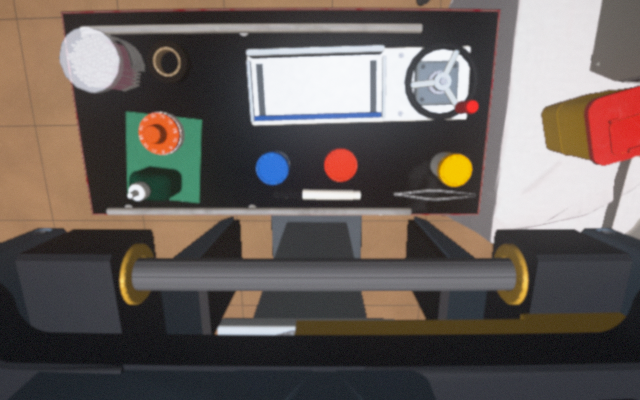

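```bash
python3 - <<'E'
from h import *
im=cv2.imread("pics/d_wrist.png");p=cam("wrist");p["pose"]=np.load("d_pose.npy")
im[:140]=0; im[205:]=0; im[:,480:]=0
a=np.radians(TH); R=np.array([[np.cos(a),-np.sin(a)],[np.sin(a),np.cos(a)]])
for n,h0,h1,dy in (("red",175,5,0),("blue",100,120,.055),("yellow",20,32,-.055)):
    b=blobs(mask(im,h0,h1,150,80),300)[0]; c=onplane(p,[b[1]],.058)[0]; t=B+R@[0.004,dy]
    print(n,b,c.round(4),t.round(4))
    pick(c[0],c[1],0.036,TH,op=0.75,zs=0.17)
    if ctrl.current_grip_width()*91<38: print("MISS"); break
    place(t[0],t[1],0.0435,TH,op=0.75,zs=0.17)
ctrl.goto([0.44,-0.03,0.36],down(-90))
im,p=snap("wrist","e_wrist"); np.save("e_pose.npy",p["pose"])
im,p=snap("side","e_side")
print(ctrl.current_t())
E
```

```text
red (893, [340.2, 165.0], [324, 149, 34, 33]) [ 0.442  -0.0537  0.058 ] [ 0.553  -0.0211]
contact False [ 0.4423 -0.0538  0.0365]
width 44.34222875630953
lifted, width 43.4494761682794 t 27.0417
place contact True [ 0.5533 -0.0211  0.0437]
placed t 30.4167 w 68.28609162965361
blue (881, [271.6, 168.3], [255, 152, 34, 34]) [0.4375 0.041  0.058 ] [0.5514 0.0339]
contact False [0.4379 0.041  0.0364]
width 44.1654869464957
lifted, width 44.350930802857896 t 34.025
place contact True [0.5513 0.0339 0.0438]
placed t 37.3833 w 68.12871811276284
yellow (923, [454.8, 169.9], [438, 154, 35, 34]) [ 0.4353 -0.213   0.058 ] [ 0.5546 -0.0761]
contact False [ 0.4356 -0.2131  0.0365]
width 44.22265229937935
lifted, width 44.68635911797612 t 41.4667
place contact True [ 0.5547 -0.0761  0.0436]
placed t 45.0583 w 68.18491005663634
46.6667
```

View pics/e_wrist.png

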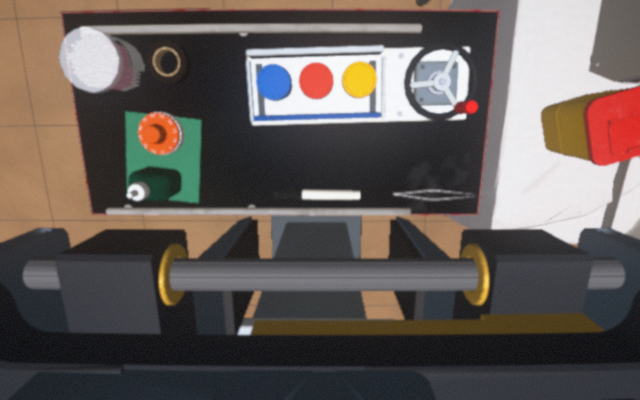

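View pics/e_side.png

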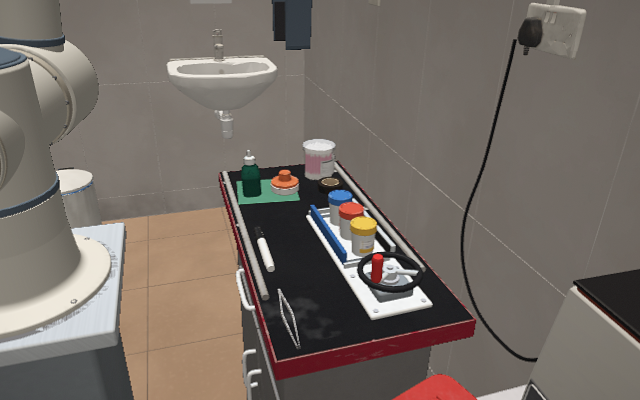

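```bash
python3 - <<'E'
from h import *
def tri(obs):
    A=np.zeros((3,3));b=np.zeros(3)
    for p,uv in obs:
        o,d=rays(p,[uv]);d=d[0]/np.linalg.norm(d[0]);M=np.eye(3)-np.outer(d,d);A+=M;b+=M@o
    X=np.linalg.solve(A,b); return X.round(3),[ (proj(p,X)[0]-uv).round(1).tolist() for p,uv in obs]
S=cam("scene");W=cam("wrist");W["pose"]=np.load("b_pose.npy")
# bin lid: corner near trolley: scene lid left corner (509,265)/(513,292); wrist lid left corners (585,100),(592,163)
print(tri([(S,[513,292]),(W,[592,163])]),tri([(S,[509,266]),(W,[585,98])]))
# trolley back-right corner: scene(465,231); side(475,327) front-right? 
D=cam("side")
print("wall socket",tri([(S,[404,36]),(D,[556,30])]))
im=cv2.imread("pics/e_wrist.png");p=W;p["pose"]=np.load("e_pose.npy")
b=blobs(mask(im[:,:500],175,5,150,80),50);print(b)
E
```

```text
(array([ 0.444, -0.419,  0.046]), [[0.2, -0.1], [-0.4, 0.1]]) (array([ 0.533, -0.399,  0.034]), [[1.2, -0.6], [-2.2, 0.9]])
wall socket (array([0.973, 0.041, 0.356]), [[0.1, -0.4], [-0.3, 0.6]])
[(869, [315.7, 80.3], [300, 64, 32, 34]), (222, [467.7, 106.8], [456, 100, 23, 14])]
```

```bash
cat >> h.py <<'E'
H=np.array([0.5538,-0.1903]); RK=0.042; ZK=0.058
def kp(ph,H=H,r=RK): return [H[0]+r*np.cos(ph),H[1]+r*np.sin(ph),ZK]
E
python3 - <<'E'
from h import *
ph=np.radians(-144.9); k=kp(ph)
ctrl.command_gripper(0.45)
ctrl.goto([k[0],k[1],0.17],down(TH))
print(ctrl.move_l(k,vel=0.1,contact_N=8),ctrl.current_tool_pos())
print("F",ctrl.current_contact_force().round(1))
ctrl.command_gripper(0.0)
print("w",ctrl.current_grip_width()*91,"F",ctrl.current_contact_force().round(1))
for i in range(6):
    ph-=np.radians(15)
    r=ctrl.move_l(kp(ph),vel=0.08,contact_N=25)
    F=ctrl.current_contact_force(); er=np.array([np.cos(ph),np.sin(ph)]);et=np.array([np.sin(ph),-np.cos(ph)])
    print(i,r,np.degrees(ph).round(0),"Frad %.1f Ftan %.1f Fz %.1f"%(F[:2]@er,F[:2]@et,F[2]),"w %.1f"%(ctrl.current_grip_width()*91))
    if r: break
print(ctrl.current_t())
snap("wrist","f_wrist");snap("side","f_side")
E
```

```text
False [ 0.51978226 -0.21462527  0.05854893]
F [ 0.1  0.3 -0.1]
w 16.823947077707768 F [0.5 1.7 2.6]
0 False -160.0 Frad -2.8 Ftan 2.0 Fz 3.5 w 17.5
1 False -175.0 Frad -4.7 Ftan 1.5 Fz 3.2 w 17.1
2 False -190.0 Frad -4.3 Ftan 1.0 Fz 2.9 w 16.7
3 False -205.0 Frad -5.2 Ftan 1.1 Fz 3.3 w 16.9
4 False -220.0 Frad -4.7 Ftan 2.3 Fz 2.5 w 16.5
5 False -235.0 Frad -5.8 Ftan 1.8 Fz 4.2 w 16.7
52.45
```

View pics/f_side.png

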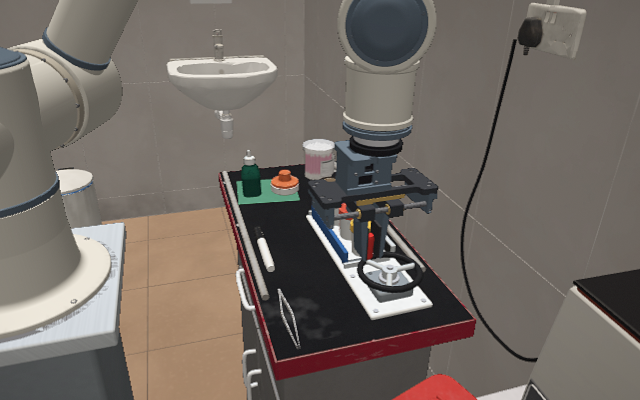

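```bash
python3 - <<'E'
from h import *
ph0=np.radians(-144.9); ph=np.radians(-234.9); n=0
while True:
    ph-=np.radians(15); n+=1
    r=ctrl.move_l(kp(ph),vel=0.09,contact_N=20)
    F=ctrl.current_contact_force(); er=np.array([np.cos(ph),np.sin(ph)]);et=np.array([np.sin(ph),-np.cos(ph)])
    fr,ft=F[:2]@er,F[:2]@et
    if n%8==0 or r or abs(ft)>7 or abs(fr)>15: print(n,r,"turned %.2f rad"%(ph0-ph),"Frad %.1f Ftan %.1f Fz %.1f"%(fr,ft,F[2]),"w %.1f"%(ctrl.current_grip_width()*91), "t",ctrl.current_t())
    if r or abs(ft)>10 or abs(fr)>25 or ph0-ph>26.5: break
ctrl.sleep(0.3)
P=ctrl.current_tool_pos(); print(P,np.degrees(np.arctan2(P[1]-H[1],P[0]-H[0])),"cmd",np.degrees(ph)%360-360,np.hypot(*(P[:2]-H)),ctrl.current_contact_force().round(1))
np.save("ph.npy",ph)
snap("side","g_side")
E
```

```text
8 False turned 3.67 rad Frad 5.4 Ftan 1.1 Fz 5.2 w 16.6 t 54.75
16 False turned 5.76 rad Frad 4.8 Ftan 1.6 Fz 10.7 w 17.0 t 56.95
24 False turned 7.85 rad Frad -8.8 Ftan 1.3 Fz 3.0 w 16.9 t 59.15
32 False turned 9.95 rad Frad 6.0 Ftan 2.3 Fz 6.2 w 16.6 t 61.35
40 False turned 12.04 rad Frad 4.2 Ftan 3.0 Fz 11.7 w 17.0 t 63.55
48 False turned 14.14 rad Frad -8.9 Ftan 1.4 Fz 4.1 w 16.9 t 65.75
56 False turned 16.23 rad Frad 6.6 Ftan 1.0 Fz 6.0 w 17.0 t 67.95
64 False turned 18.33 rad Frad 4.7 Ftan 1.3 Fz 10.9 w 17.2 t 70.15
72 False turned 20.42 rad Frad -8.3 Ftan 1.6 Fz 4.0 w 16.9 t 72.35
80 False turned 22.51 rad Frad 5.9 Ftan 1.4 Fz 6.1 w 16.6 t 74.55
84 True turned 23.56 rad Frad 7.8 Ftan -6.8 Fz -2.4 w 17.0 t 75.5833
[ 0.58240412 -0.22531977  0.05868957] -50.758083179281684 cmd -54.90000000000259 0.045217030346354256 [ 9.1 -2.5 -2.4]
```

View pics/g_side.png

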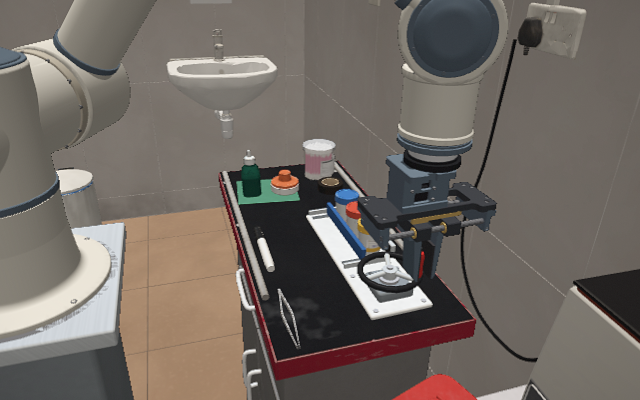

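```bash
python3 - <<'E'
from h import *
ph=np.radians(-50.0)
def rep(s):
    P=ctrl.current_tool_pos();F=ctrl.current_contact_force();a=np.arctan2(P[1]-H[1],P[0]-H[0]);er=np.array([np.cos(a),np.sin(a)]);et=np.array([np.sin(a),-np.cos(a)])
    print(s,"ang %.1f r %.4f"%(np.degrees(a),np.hypot(*(P[:2]-H))),"Frad %.1f Ftan %.1f Fz %.1f"%(F[:2]@er,F[:2]@et,F[2]),"w %.1f"%(ctrl.current_grip_width()*91))
rep("now")
for d in (-52,-54,-56,-58,-60):
    r=ctrl.move_l(kp(np.radians(d)),vel=0.02,contact_N=30); rep(d)
    ctrl.sleep(0.15); rep("held")
    if r or np.linalg.norm(ctrl.current_contact_force())>35: break
im,p=snap("wrist","h_wrist"); np.save("h_pose.npy",p["pose"])
snap("scene","h_scene")
E
```

```text
now ang -50.7 r 0.0453 Frad 7.5 Ftan -5.2 Fz -2.7 w 16.9
-52 ang -50.7 r 0.0450 Frad 20.9 Ftan -2.9 Fz -2.0 w 17.3
held ang -50.7 r 0.0450 Frad 20.1 Ftan -3.8 Fz -1.8 w 17.2
-54 ang -51.0 r 0.0450 Frad 19.7 Ftan -15.8 Fz -5.3 w 17.1
held ang -51.0 r 0.0450 Frad 20.0 Ftan -14.2 Fz -4.7 w 17.0
-56 ang -51.3 r 0.0450 Frad 19.2 Ftan -24.5 Fz -8.5 w 16.9
held ang -51.3 r 0.0451 Frad 19.0 Ftan -24.7 Fz -8.0 w 17.0
-58 ang -51.8 r 0.0452 Frad 18.8 Ftan -33.5 Fz -12.6 w 17.0
held ang -51.8 r 0.0452 Frad 19.0 Ftan -33.6 Fz -11.0 w 16.8
```

View pics/h_wrist.png

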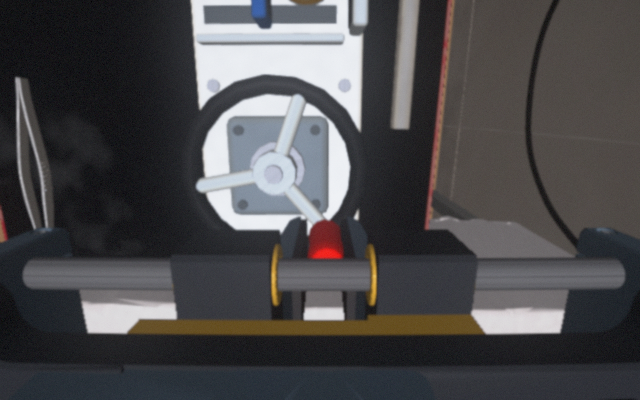

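```bash
python3 - <<'E'
from h import *
def rep(s):
    P=ctrl.current_tool_pos();F=ctrl.current_contact_force();a=np.arctan2(P[1]-H[1],P[0]-H[0]);er=np.array([np.cos(a),np.sin(a)]);et=np.array([np.sin(a),-np.cos(a)])
    print(s,"ang %.1f r %.4f"%(np.degrees(a),np.hypot(*(P[:2]-H))),"Frad %.1f Ftan %.1f Fz %.1f"%(F[:2]@er,F[:2]@et,F[2]),"w %.1f"%(ctrl.current_grip_width()*91))
for d in [-50,-40,-25,-10,5,20,30,39.5]:
    ctrl.move_l(kp(np.radians(d)),vel=0.06); rep(d)
ctrl.sleep(0.3)
ctrl.command_gripper(0.45); rep("open")
P=ctrl.current_tool_pos(); ctrl.move_l([P[0],P[1],0.17],vel=0.12)
ctrl.goto([0.44,-0.03,0.36],down(-90))
im,p=snap("wrist","i_wrist"); np.save("i_pose.npy",p["pose"]); snap("side","i_side")
print(ctrl.current_t())
cv2.imwrite("pics/i_crop.png",cv2.resize(im[35:135,235:485],None,fx=3.2,fy=3.2,interpolation=cv2.INTER_CUBIC))
E
```

```text
-50 ang -48.2 r 0.0450 Frad 20.4 Ftan -3.1 Fz -1.1 w 17.0
-40 ang -38.8 r 0.0446 Frad 17.6 Ftan -1.9 Fz 0.5 w 16.8
-25 ang -23.9 r 0.0439 Frad 14.2 Ftan -3.0 Fz 3.7 w 16.7
-10 ang -8.8 r 0.0430 Frad 9.1 Ftan -2.6 Fz 8.0 w 16.9
5 ang 6.5 r 0.0420 Frad 3.4 Ftan -1.9 Fz 13.8 w 16.7
20 ang 21.9 r 0.0411 Frad -3.3 Ftan -1.7 Fz 16.7 w 17.3
30 ang 32.2 r 0.0405 Frad -9.2 Ftan -0.6 Fz 19.6 w 17.2
39.5 ang 41.8 r 0.0401 Frad -15.5 Ftan -0.8 Fz 20.2 w 17.0
open ang 39.8 r 0.0420 Frad 0.0 Ftan 0.9 Fz 0.5 w 40.6
83.7667
```

View pics/i_wrist.png

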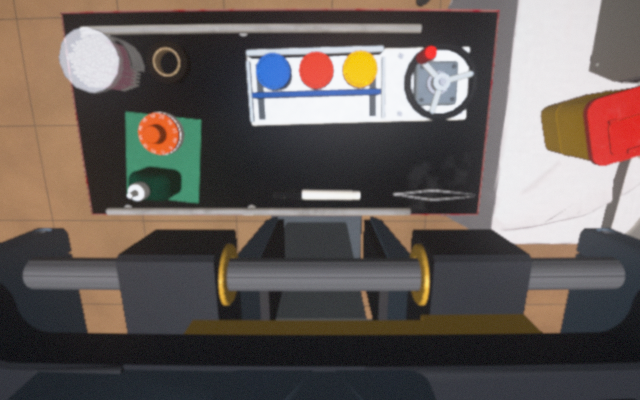

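View pics/i_crop.png

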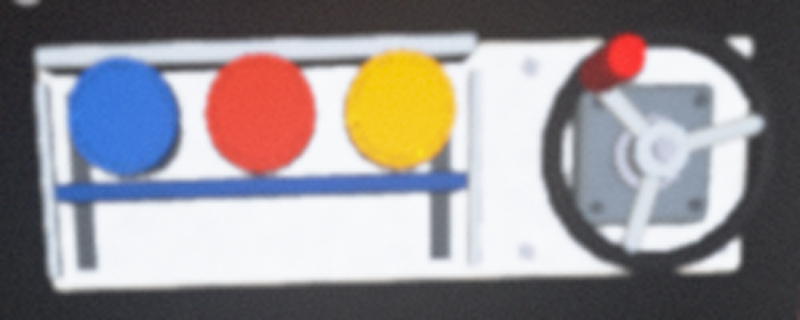

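View pics/i_side.png

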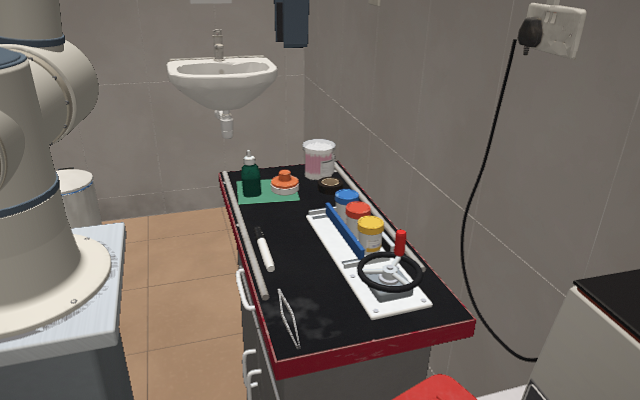

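```bash
python3 - <<'E'
from h import *
im=cv2.imread("pics/i_wrist.png");p=cam("wrist");p["pose"]=np.load("i_pose.npy")
h=cv2.imread("pics/h_wrist.png");ph=cam("wrist");ph["pose"]=np.load("h_pose.npy")
k=onplane(p,[[627/3.2+234.7,55/3.2+34.7]],.092)[0][:2]; hub=onplane(p,[[662/3.2+234.7,149/3.2+34.7]],.048)[0][:2]
print("knob ang end",np.degrees(np.arctan2(*(k-hub)[::-1])),np.hypot(*(k-hub)))
# spoke direction at the stop (h): hub (275,172), spoke under the knob (318,218); free spoke tip (299,99)
for q,z in (([[318,218]],.046),([[299,99]],.046),([[203,186]],.046)):
    d=(onplane(ph,q,z)-onplane(ph,[[275,172]],.048))[0]; print("stop spoke",np.degrees(np.arctan2(d[1],d[0])))
for q in ([[705,54]],[[571,161]]): pass
c=lambda q:[[q[0]/3.2+234.7,q[1]/3.2+34.7]]
for q in ((757,123),(634,247)):
    d=(onplane(p,c(q),.046)-onplane(p,c((662,149)),.048))[0]; print("end spoke",np.degrees(np.arctan2(d[1],d[0])))
a=np.radians(TH);R=np.array([[np.cos(a),-np.sin(a)],[np.sin(a),np.cos(a)]])
for n,h0,h1 in (("red",175,5),("blue",100,120),("yellow",20,32)):
    b=[b for b in blobs(mask(im[:,:500],h0,h1,150,80),300) if b[1][1]<140][0]
    X=onplane(p,[b[1]],.067)[0][:2]; print(n,((X-B)@R*1000).round(1))
b=blobs(mask(im[:,:250],5,14,150,80),300)[0]; X=onplane(p,[b[1]],.040)[0][:2]
am=np.radians(-7.2);Rm=np.array([[np.cos(am),-np.sin(am)],[np.sin(am),np.cos(am)]])
print("timer in mat",((X-[.4465,.217])@Rm*1000).round(1)); X=onplane(p,[[138,191]],.099)[0][:2]; print("bottle",((X-[.4465,.217])@Rm*1000).round(1))
jl=onplane(p,c((262,182)),.034)[0][:2];print("jaw x",((jl-B)@R*1000).round(1))
E
```

```text
knob ang end 45.87469942968389 0.04191451969690661
stop spoke -47.47858009795418
stop spoke 72.07848784300934
stop spoke -167.20569245225713
end spoke -74.71436979405577
end spoke 168.15886895130296
red [16.4 -1.1]
blue [16.6 53.8]
yellow [ 16.1 -56.6]
timer in mat [ 39.9 -10.6]
bottle [-30.6 -12.4]
jaw x [-8.1 -0.5]
```

```bash
python3 - <<'E'
from h import *
im,p=snap("wrist","j_wrist")
print(blobs(mask(im[:,:250],5,14,150,80),300)[0][1], ctrl.current_contact_force().round(1), ctrl.current_t())
ctrl.sign_off()
E
```

```text
[158.5, 133.3] [-0.3 -1.  -0.7] 83.8167
the job is handed in; nothing more can be done
```

I finished the job and handed it in at about 84 s of the 208 s allowed. No verdict is reported at hand-in.

**What I did**
- I stood the bottle and then the timer on the green mat.
- I stood the red, blue and yellow cups in the bay about 55 mm apart.
- I cranked the handwheel clockwise about 3.75 turns to a clear hard stop. The tangential force rose to about 33 N while the wheel stayed put.
- I backed the wheel off, let go of the knob and raised the arm clear.

**Last checks, from the wrist and side pictures**
- **Cups:** all three are upright. They sit at x of about +16 mm and y of -57, -1 and +54 mm in the bay, between rail and jaw.
- **Handwheel:** it is about 94° (1.64 rad) back from the stop, inside the 1.17 to 1.97 rad window. Three sightings of the knob and spokes gave 92° to 96°.
- **Timer and bottle:** both are upright, with their middles well inside the mat. The pictures put them 10 to 12 mm off where I set them down along the mat's y. I put this down to the oblique view, and the limit there is 57 mm.
- **Other things:** the tub, tape, marker and forceps look unmoved, and the timer showed no sign of having been knocked. The force on the tool read about zero.

No check failed. The 10 to 12 mm reading is the only one that disagreed.

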